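File a packed book mailer behind the latched follower of a filing tray

TASK

File the mailer that is both tall and thick in the grey filing tray: lift the tray's sliding follower over the two little ridges that hold it and slide it right back, then stand the mailer upright in the opened gap, setting it down gently between the packets already filed and the follower's plate. Then push the follower forward again and lift it over the ridges so that it drops back down, latched, in front of them with the mailer held in the gap; do not knock over or shift anything else on the bench.

Things in the scene. Friction and masses are not known exactly. Their poses are not given: they have to be found in the camera images.
- tray: Grey metal filing tray, fixed, open on top: outside 126 (its x) by 330 (its y) by 45 mm high, walls 6, floor 5 mm thick. Origin: centre of its underside, z up. It lies roughly across the bench, left or right of the middle. Three fixed cardboard packets (100 wide, tops up to 110 mm above the bench) fill it from y = -159 to -69 mm; the follower is in the rest and opens the gap by sliding to +y.
- gap (a point): Fixed point on the tray's floor, tray frame (0, -51, 5) mm: middle of the gap that remains when the follower is latched. The gap reaches from the last filed packet (tray y = -69 mm) to the follower's plate and is 114 mm wide in x between the walls; axes as the tray.
- ridge_left (a point): Middle of the top of the square steel ridge on the tray's long wall at tray x = -60 mm: 8 by 8 mm, 12 mm high, from tray y = 18 to 26 mm, standing 45 to 57 mm above the bench. It stops the follower's crossbar unless that is lifted above it.
- ridge_right (a point): Middle of the top of the square steel ridge on the tray's long wall at tray x = +60 mm: 8 by 8 mm, 12 mm high, from tray y = 18 to 26 mm, standing 45 to 57 mm above the bench. It stops the follower's crossbar unless that is lifted above it.
- sled_run (a joint): How far the follower has slid along the tray's +y, m: 0 = fully forward, 0.115 = fully back. Friction about 1 N; it stays where left. Latched, it has 0 to 0.006 of play before its crossbar meets the ridges.
- sled_lift (a joint): How far the follower is lifted straight up, m: 0 = resting on the tray's walls, 0.030 = upper stop. It needs more than 0.012 to clear the ridges (0.016 to 0.025 is good). It drops by its own weight (0.35 kg); released on top of the ridges it stays up at 0.012.
- handle (a point): Grip point in the follower's black upright grip block, 18 mm thick along the tray's y, 42 wide along its x; its top is 16 mm above this point, the deck below it 28 mm below. Pinch it from above, fingers closing along the tray's y. With the follower at 0 it is at tray (0, 20, 85) mm. The follower slides and lifts only: it cannot turn, tip or be taken out.
- plate (a point): Middle of the top edge of the gap-side face of the follower's upright steel plate (104 wide in x, 5 thick, down to 12 mm above the bench). With the follower at 0 it is at tray (0, -33, 95) mm; the grip block's near face is 39 mm behind the plate's back. Moving forward, the plate pushes a mailer standing ahead of it upright across the floor.
- crossbar (a point): Middle of the underside of the follower's crossbar, 142 mm long in the tray's x, 12 wide, 12 high, whose ends lie on the wall tops. With the follower at 0 it is at tray (0, 6, 45) mm and so covers y = 0 to 12 mm.
- mailer: The mailer to file: closed stiff cardboard book mailer, 100 wide (its x) by 30 thick (its y) by 110 mm tall (its z), 0.2 to 0.4 kg, with a small blank paper label on top. It stands upright on the thin wooden board. Origin: centre of its underside. Either way round is right.
- mailer_low: Bystander: mailer of the same width and thickness but only 70 mm tall, standing on the board. Origin: centre of its underside.
- mailer_thin: Bystander: mailer as tall (110 mm) and wide but only 18 mm thick, standing on the board. Origin: centre of its underside.
- board: Thin wooden board fixed to the bench, 250 (x) by 330 (y) by 4 mm, under the three waiting mailers; on the other side of the bench from the tray. Origin: centre of its underside.
- glue: Bystander: glue bottle, 38 mm in diameter, 145 mm tall, standing between tray and board. Origin: centre of its underside.
- mug: Bystander: white mug, 80 mm in diameter, 92 mm tall, handle on its +y side, beyond the tray and board. Origin: centre of its underside.
- dispenser: Bystander: heavy tape dispenser, 62 (x) by 150 (y) by 88 mm high, beyond the tray and board. Origin: centre of its underside.
- stapler: Bystander: stapler, 38 (x) by 130 (y) by 53 mm high, beyond the tray and board. Origin: centre of its underside.
- tape_roll: Bystander: empty cardboard tape core lying flat, 64 mm in diameter, 40 mm high, between tray and board on the robot's side of the glue bottle. Origin: centre of its underside.
Not all that is in view belongs to the job. Leave any green or red look-alike of the mailer alone.

How it is judged:
By the outcome, as a careful person would: the job done as asked, in the order asked, and still so for the second after the job is handed in, with the robot touching nothing.
It also fails if it takes over 70 s, if anything falls off the work surface, if the arm or the gripper's body presses on something with over 40 N, if the wrist force passes 120 N, or if a joint passes its speed limit or range.

ROBOT

A 6-joint arm with a two-finger parallel gripper is mounted at the origin on the work surface. World frame = base frame: x ahead of the robot, y to its left, z up, the work surface at z = 0. Lengths are in mm, angles in rad, forces in N, time in s.
With the tool pointing down it reaches from about 350 to 875 mm from the base axis. Payload 4.2 kg.
Tool frame: the origin (TCP) lies midway between the tips of the shut fingers; the grasp point (between the pads) lies arm.grip_depth behind it (arm.grip_depth is the distance from the TCP to the grasp point, in mm); z points along the fingers, y is the direction in which the jaws open and shut (so a half turn about z gives the same grasp; the last joint's range is limited). The gripper opens to 85 mm and grips with 20 to 120 N. Pads are 22 mm wide; open, the fingers measure 114 mm over their backs; the gripper's body (76 mm by 85 mm) begins 54 mm behind the grasp point. The pads swing forward as they close: fully open they stand 13 mm farther back than shut.
Start: joints at [-0.917, 0.385, 0.008, 0, -1.194, -0.259], TCP at [240.403, -576.893, 231.312] pointing down, gripper open.
Joint ranges: [-3.14, 3.14], [-1.21, 2.06], [-1.07, 1.41], [-3.16, 2.05], [-2.99, -0.16], [-3.1, 3.1]. Speed limits (rad/s): [2.79, 2.79, 3.14, 3.14, 3.14, 3.14].

INTERFACE

Orientations are given as a unit quaternion [x, y, z, w].
In Python, from bench import arm gives the robot as it stands.
- The arm moves only by the tool play_rows, never from a script. Its argument "motion" is one flat list of numbers, 7 for each row, row after row: the opening in per cent of the stroke, from 0 (shut) to 100 (fully open), then the shift along the world's x, y, z in cm, then the turn, a rotation vector about the world's x, y, z in degrees. A call has 1 to 5 rows; each row is the pose to reach, as a shift and turn from the pose commanded when the call began; what a row does not reach only later rows make up. A row lasts 1/8 s, in which the tool goes at most 62.5 mm and 10.7 degrees, less where a joint would pass 70% of its speed; a pose out of reach is approached as far as the arm can. A call with a gripper value outside its range is refused whole. The fingers move at their own pace and stop on an object; the grip force is fixed at half the most. Time passes only in rows, so rows that repeat a pose let the fingers close. It gives the time, the measured TCP pose, the force and the opening at its end, in the units of the state.
- arm.read_state(): the state, without advancing time (a new reading comes with each control period).
- arm.get_image(name): name is "scene" or "top" or "wrist"; returns (picture, depth): 480x640x3 uint8, red, green, blue; 480x640 float32, mm along the optical axis (not along the pixel's ray), 0 where there is no reading.
- arm.camera_info(name): a dict with "fovy" (degrees; the focal length in pixels is half the picture's height over the tangent of half this angle, whatever the lens; pixels are square), "cx", "cy" (the principal point, pixels), "k1" (the pictures are not rectified: a ray, as slopes to the right and down, at radius r is drawn at 1 + k1 r^2 times it, then the intrinsics apply), "R" (3x3) and "t" (3): a world point X has camera coordinates R X + t. Camera axes: x right, y down, z forward; pixel columns grow to the right and rows downward; lengths in mm; the calibration is good to about 2 mm. A picture is of the moment at which its call begins: read the wrist's pose just before it. camera_info takes no time and is no camera call; for the wrist camera it gives the pose at the moment of the call.
- arm.job_done(): hands the job in, once; it reports no verdict.
Trained networks look in the newest picture that a camera, given by its name, has taken for a name from the list of things; names that differ only in an ending like _2 or _b are one class to them, and where a whole thing is asked for, a point or a joint stands for the part that bears it (a point fixed in the world has none). Each returns a list of dicts, best first, with "confidence" (0 to 1); they miss things now and then, are a little off and sometimes report something else, mostly with a low value. They report only what shows in the picture. A call takes as long as a camera call. They do not tell look-alikes from the thing itself.
- arm.outline_of(thing, camera): "mask" (480x640 bool, what is visible of it) and "extent" ([left, top, width, height] in pixels, round what is visible of it).
- arm.place_of(thing, camera): "uv" ([column, row] in pixels: a listed point, or the origin of a listed thing).
The state is a dict: "clock": time; "joints": joint angles; "joint_vel": joint speeds; "joint_efforts": joint torques, N m; "position": TCP position; "ee_rot": TCP orientation; "contact_force": force on the tool from outside, world axes, zero at the start; "wrist_torque": the same for the moment, N m; "gripper_width": finger opening in mm.
Only numpy, scipy, OpenCV 4.12 (cv2) and the standard library are available. Lean on these libraries where they do the work, as an engineer would, in place of code of your own. Each camera call takes 0.05 s, during which the arm holds its last target.

## Working session

There is one attempt and no reset: what is moved stays moved. The work goes in short steps, Python scripts to look and compute and a tool call to move; the robot and the scene stay as the last step left them, time stands still between calls to the robot, and variables do not carry over. Pictures are saved under pics/ and viewed, and the job is handed in when it is done.

Besides the shell and the picture viewer there is one more tool, called after "Call:" as name(argument=value, ...) on one line, values as JSON. play_rows: Moves the arm, as the interface text tells. Its arguments: {"type":"object","properties":{"motion":{"type":"array","items":{"type":"number"}}},"required":["motion"]}

```bash
ls; mkdir -p pics; cat > h.py <<'E'
import numpy as np, cv2
from bench import arm
def shot(c,n):
    p,d=arm.get_image(c); cv2.imwrite(f'pics/{n}.png',p[:,:,::-1]); np.save(f'pics/{n}.npy',d); return p,d
def ray(c,uv,ci=None):
    ci=ci or arm.camera_info(c); f=240/np.tan(np.radians(ci['fovy'])/2)
    a=np.array([(uv[0]-ci['cx'])/f,(uv[1]-ci['cy'])/f]); b=a.copy()
    for _ in range(30): b=a/(1+ci['k1']*(b@b))
    R=np.array(ci['R']);t=np.array(ci['t'])
    return -R.T@t, R.T@np.array([b[0],b[1],1.])
def atz(c,uv,z,ci=None):
    o,r=ray(c,uv,ci); return o+r*(z-o[2])/r[2]
def atd(c,uv,d,ci=None):
    o,r=ray(c,uv,ci); return o+r*d
def cloud(c,d,ci=None):
    ci=ci or arm.camera_info(c); f=240/np.tan(np.radians(ci['fovy'])/2)
    v,u=np.mgrid[:480,:640]; a=np.stack([(u-ci['cx'])/f,(v-ci['cy'])/f],-1); b=a.copy()
    for _ in range(30): b=a/(1+ci['k1']*(b**2).sum(-1,keepdims=True))
    P=np.concatenate([b,np.ones((480,640,1))],-1)*d[...,None]
    return (P-np.array(ci['t']))@np.array(ci['R'])
def proj(c,X,ci=None):
    ci=ci or arm.camera_info(c); f=240/np.tan(np.radians(ci['fovy'])/2)
    p=np.array(ci['R'])@X+np.array(ci['t']); s=p[:2]/p[2]; s=s*(1+ci['k1']*(s@s)); return s*f+[ci['cx'],ci['cy']]
E
python3 - <<'E'
from h import *
for c in ['scene','top','wrist']: shot(c,c+'0')
print(arm.grip_depth, arm.read_state())
for c in ['scene','top']: print(arm.camera_info(c))
E
```

```text
pics
18.700000000000003 {'clock': 0.15, 'joints': array([-9.17413637e-01,  3.85360088e-01,  6.95162803e-03, -3.53590200e-04,
       -1.19401999e+00, -2.58605308e-01]), 'joint_vel': array([-0.00115151, -0.00556271,  0.00286135,  0.00336913,  0.00180728,
        0.00063629]), 'joint_efforts': array([-1.73586036e-04, -3.92677116e+01,  1.88581896e+01,  4.18863103e+00,
       -3.41209772e-03,  6.77123211e-06]), 'position': array([ 240.22340908, -576.51115726,  230.4892805 ]), 'ee_rot': array([-1.96045416e-01,  9.80594464e-01,  8.05045603e-04, -2.11806676e-04]), 'contact_force': array([-0.27320273, -0.17732199,  0.30200707]), 'wrist_torque': array([0.01263957, 0.02693248, 0.01927208]), 'gripper_width': 85.76508328401948}
{'fovy': 47.51848787905611, 'cx': 317.5271482457538, 'cy': 248.8603507884044, 'k1': -0.047947520017161134, 'R': array([[-0.48641855,  0.87355576,  0.01724305],
       [ 0.5383733 ,  0.31520692, -0.78153617],
       [-0.68815056, -0.3708705 , -0.62362159]]), 't': array([ 264.98842482, -211.56714614, 1491.7924113 ])}
{'fovy': 48.93342693048084, 'cx': 320.85407353135804, 'cy': 238.63429055296092, 'k1': -0.08288080761870933, 'R': array([[ 9.79391166e-04, -9.99998496e-01,  1.43156428e-03],
       [-9.92735166e-01, -1.14451572e-03, -1.20314502e-01],
       [ 1.20315959e-01, -1.30332925e-03, -9.92734794e-01]]), 't': array([   9.66858945,  527.99866643, 1385.10122713])}
```

View pics/top0.png

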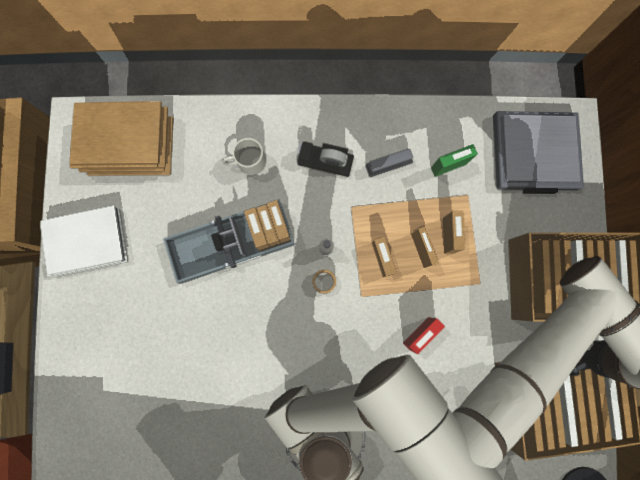

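View pics/scene0.png

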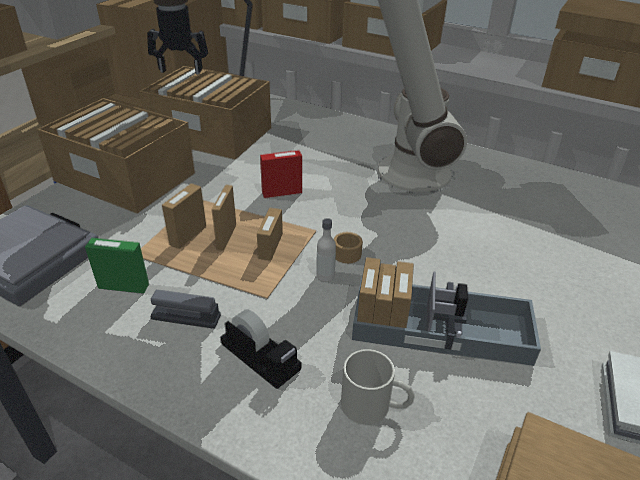

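```bash
python3 - <<'E'
from h import *
st=arm.read_state()
d=np.load('pics/top0.npy'); 
for n,z in [('mailer',4),('mailer_low',4),('mailer_thin',4),('tray',0),('handle',85),('plate',95),('ridge_left',57),('ridge_right',57),('board',0),('gap',5),('glue',0),('tape_roll',0)]:
  for c in ['top','scene']:
    for r in arm.place_of(n,c)[:4]:
        print(n,c,round(r['confidence'],2),np.round(r['uv']),np.round(atz(c,r['uv'],z)))
P=cloud('top',d); np.save('pics/P.npy',P)
print(arm.read_state()['clock'])
E
```

```text
mailer top 0.87 [418. 333.] [ 276. -253.    4.]
mailer top 0.79 [446. 234.] [ 546. -335.    4.]
mailer scene 0.85 [282. 194.] [ 287. -248.    4.]
mailer scene 0.75 [188. 233.] [ 534. -347.    4.]
mailer scene 0.55 [123. 286.] [ 742. -344.    4.]
mailer_low top 0.72 [383. 259.] [ 475. -160.    4.]
mailer_low top 0.31 [216. 242.] [521. 297.   4.]
mailer_low scene 0.69 [432. 288.] [428. 205.   4.]
mailer_low scene 0.59 [269. 249.] [ 491. -154.    4.]
mailer_low scene 0.47 [184. 316.] [ 745. -182.    4.]
mailer_thin top 0.93 [420. 248.] [ 505. -263.    4.]
mailer_thin scene 0.57 [227. 238.] [ 505. -258.    4.]
tray top 0.82 [229. 244.] [517. 263.   0.]
tray top 0.62 [326. 161.] [750.  -4.   0.]
tray scene 0.75 [443. 328.] [520. 261.  -0.]
handle top 0.7 [218. 239.] [520. 278.  85.]
handle scene 0.6 [461. 296.] [512. 277.  85.]
plate top 0.61 [234. 232.] [537. 233.  95.]
plate scene 0.73 [433. 289.] [531. 229.  95.]
ridge_left top 0.56 [225. 266.] [453. 262.  57.]
ridge_left scene 0.91 [460. 287.] [457. 263.  57.]
ridge_left scene 0.2 [262. 359.] [795.  32.  57.]
ridge_right top 0.9 [209. 218.] [579. 308.  57.]
ridge_right scene 0.59 [460. 336.] [580. 302.  57.]
board top 0.74 [416. 246.] [ 511. -251.    0.]
board scene 0.63 [226. 242.] [ 515. -254.    0.]
gap top 0.63 [247. 235.] [541. 212.   5.]
gap scene 0.86 [415. 321.] [535. 208.   5.]
glue top 0.48 [325. 248.] [505.  -1.   0.]
glue scene 0.61 [324. 278.] [510.  -3.   0.]
glue scene 0.3 [430. 287.] [424. 200.   0.]
tape_roll top 0.6 [323. 278.] [424.   5.   0.]
tape_roll scene 0.74 [368. 404.] [749. 209.   0.]
tape_roll scene 0.59 [344. 253.] [412.  -6.   0.]
1.35
```

The top view shows the tray at about (230,240). Three brown mailers stand on the board at about (383,255), (427,245) and (458,225). The decoys are green at (455,160) and red at (424,335). Next I measure the top faces from depth.

```bash
python3 - <<'E'
from h import *
P=np.load('pics/P.npy'); img=cv2.imread('pics/top0.png')
def comps(zlo,zhi,xr,yr):
    m=((P[...,2]>zlo)&(P[...,2]<zhi)&(P[...,0]>xr[0])&(P[...,0]<xr[1])&(P[...,1]>yr[0])&(P[...,1]<yr[1])).astype(np.uint8)
    n,l,s,_=cv2.connectedComponentsWithStats(m)
    for i in range(1,n):
        if s[i,4]<25: continue
        q=P[l==i]; r=cv2.minAreaRect(q[:,:2].astype(np.float32))
        print(i,s[i],np.round(np.median(q[:,2]),1),[np.round(a,1) for a in r], cv2.boxPoints(r).round().tolist())
print('mailers');comps(60,130,(350,680),(-420,-90))
print('packets,plate,grip');comps(75,130,(380,680),(100,420))
print('walls');comps(36,56,(380,680),(60,480))
print('board');comps(2,12,(350,680),(-450,-60))
a=cv2.resize(img[185:305,340:500],None,fx=4,fy=4,interpolation=cv2.INTER_CUBIC);cv2.imwrite('pics/cm.png',a)
a=cv2.resize(img[190:290,155:305],None,fx=5,fy=5,interpolation=cv2.INTER_CUBIC);cv2.imwrite('pics/ct.png',a)
s=cv2.imread('pics/scene0.png');cv2.imwrite('pics/cs.png',cv2.resize(s[165:285,130:330],None,fx=4,fy=4,interpolation=cv2.INTER_CUBIC))
E
```

```text
mailers
1 [448 211  17  41 624] 112.3 [array([ 540.9, -339.3]), array([99.7, 30.2]), np.float64(0.7)] [[491.0, -325.0], [491.0, -355.0], [591.0, -354.0], [591.0, -324.0]]
2 [415 227  23  40 448] 111.5 [array([ 501.3, -260.4]), array([99.9, 20.4]), np.float64(19.7)] [[451.0, -268.0], [458.0, -287.0], [552.0, -253.0], [545.0, -234.0]]
3 [373 237  23  39 461] 73.6 [array([ 478.9, -155.4]), array([99.9, 30.6]), np.float64(17.9)] [[427.0, -156.0], [436.0, -185.0], [531.0, -155.0], [522.0, -126.0]]
packets,plate,grip
1 [ 244  200   43   49 1396] 108.0 [array([558.8, 151.5]), array([102.1,  90. ]), np.float64(19.0)] [[496.0, 177.0], [525.0, 92.0], [622.0, 126.0], [592.0, 211.0]]
2 [211 216  33  39 308] 94.5 [array([521.3, 256.9]), array([102.7,  62.8]), np.float64(19.4)] [[462.0, 269.0], [483.0, 210.0], [580.0, 244.0], [559.0, 304.0]]
walls
1 [163 199 131  84 781] 44.7 [array([519.3, 259.1]), array([139.3, 330.8]), np.float64(19.2)] [[399.0, 392.0], [508.0, 80.0], [639.0, 126.0], [531.0, 438.0]]
6 [231 211  14   7  39] 44.5 [array([592.8, 233.9]), array([ 7.9, 36.6]), np.float64(20.2)] [[583.0, 250.0], [595.0, 215.0], [603.0, 218.0], [590.0, 252.0]]
17 [225 232  11  10  39] 54.1 [array([529.9, 251.4]), array([22.2, 25.1]), np.float64(12.9)] [[516.0, 261.0], [522.0, 237.0], [544.0, 242.0], [538.0, 266.0]]
board
24 [ 347  187  141  113 6781] 4.8 [array([ 519.9, -260.9]), array([309.7, 377.7]), np.float64(5.8)] [[347.0, -89.0], [385.0, -465.0], [693.0, -433.0], [655.0, -57.0]]
```

View pics/cm.png

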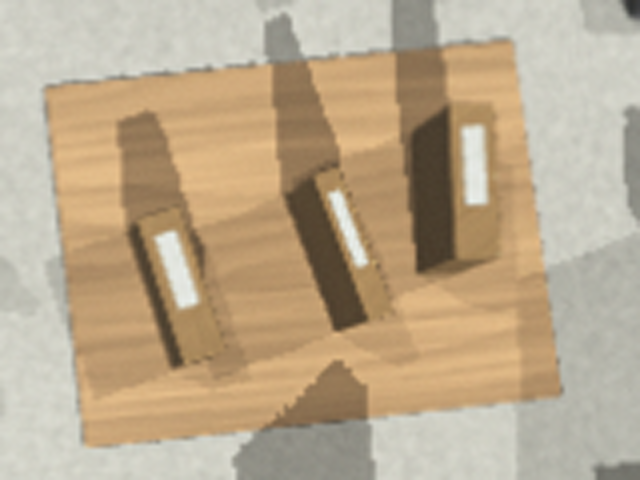

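View pics/ct.png

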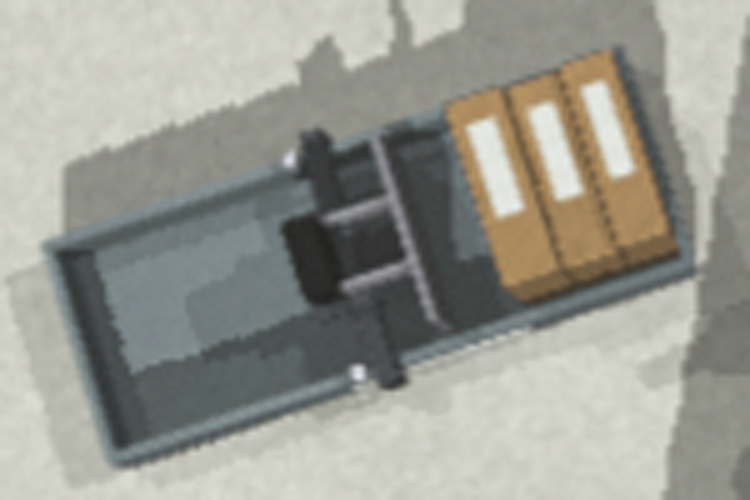

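View pics/cs.png

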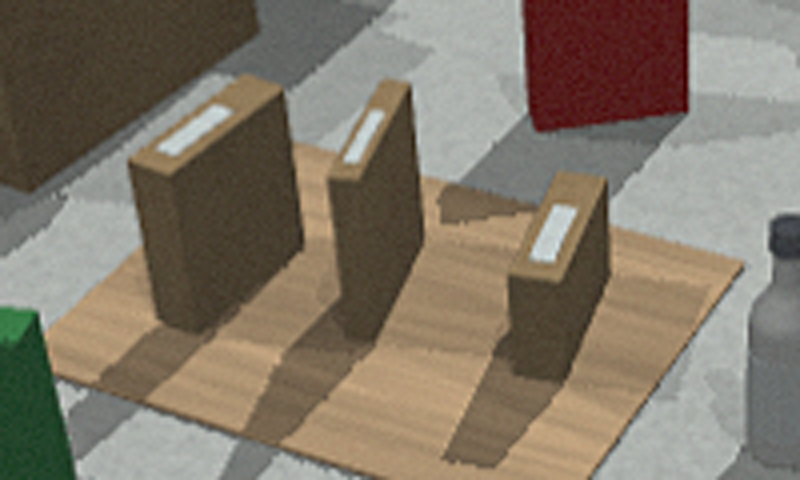

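Three brown mailers stand on the board in the top view:
- **(458,230):** top z 112, 30 thick. It is both tall and thick, so this is the mailer to file.
- **(427,245):** 20 thick, so it is the thin one.
- **(384,257):** 74 high, so it is the low one.

The crops confirm this. The tray yaw is about 19.1° and its centre is at about (520.5,259). First I go to the handle.

Call:
play_rows(motion=[50, 1.8, 5.7, 0, 0, 0, -1, 50, 3.6, 11.4, 0, 0, 0, -2, 50, 5.4, 17.1, 0, 0, 0, -3, 50, 7.2, 22.8, 0, 0, 0, -3.5, 50, 9, 28.5, 0, 0, 0, -3.5])

```text
clock: 1.98
position: [330.8, -290.3, 231.6]
ee_rot: [-0.166, 0.986, -0.0, 0.0]
contact_force: [1.0, -0.5, 0.9]
gripper_width: 42.9
```

Call:
play_rows(motion=[50, 1.8, 5.7, 0, 0, 0, 0, 50, 3.6, 11.4, 0, 0, 0, 0, 50, 5.4, 17.1, 0, 0, 0, 0, 50, 7.2, 22.8, 0, 0, 0, 0, 50, 9, 28.5, 0, 0, 0, 0])

```text
clock: 2.6
position: [420.7, -4.9, 231.9]
ee_rot: [-0.166, 0.986, 0.0, 0.001]
contact_force: [0.1, -0.1, -0.1]
gripper_width: 42.8
```

Call:
play_rows(motion=[50, 1.8, 5.7, 0, 0, 0, 0, 50, 3.6, 11.4, 0, 0, 0, 0, 50, 5.4, 17.1, 0, 0, 0, 0, 50, 7.4, 22.8, 0, 0, 0, 0, 50, 9.4, 28.5, 0, 0, 0, 0])

```text
clock: 3.22
position: [514.8, 280.1, 231.6]
ee_rot: [-0.166, 0.986, 0.0, 0.0]
contact_force: [0.6, 0.4, -0.5]
gripper_width: 42.7
```

```bash
python3 - <<'E'
from h import *
ci=arm.camera_info('wrist')
p,d=shot('wrist','w1'); s=arm.read_state(); print(s['clock'],s['position'],s['ee_rot'],s['gripper_width'],s['contact_force'])
P=cloud('wrist',d,ci);np.save('pics/Pw1.npy',P)
for n,z in [('handle',85),('plate',95),('ridge_left',57),('ridge_right',57)]:
    for r in arm.place_of(n,'wrist')[:2]: print(n,round(r['confidence'],2),r['uv'],atz('wrist',r['uv'],z,ci).round(1))
E
```

```text
3.275 [517.60671657 286.24538892 230.40420451] [-1.68196948e-01  9.85751068e-01  7.84661750e-04  2.00088166e-03] 42.54142361007563 [4.90540531 4.49974131 1.95026353]
handle 0.69 [320.8, 220.6] [512.7 276.4  85. ]
ridge_left 0.9 [322.0, 132.1] [456.  257.5  57. ]
ridge_left 0.56 [245.0, 226.9] [542.7 224.6  57. ]
ridge_right 0.58 [321.5, 286.8] [570.  296.5  57. ]
```

View pics/w1.png

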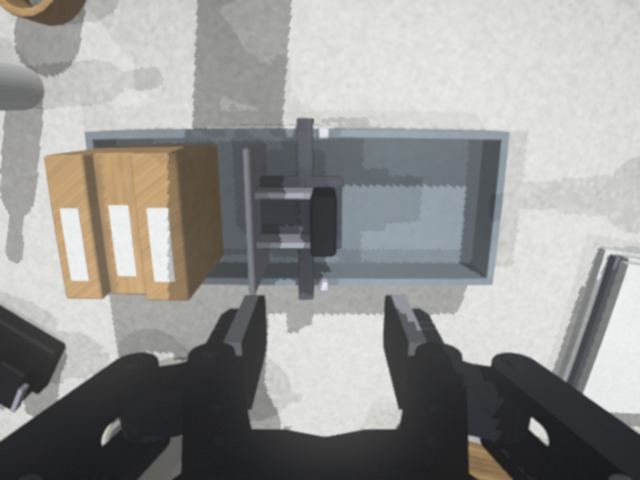

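The wrist view shows the tray with the follower's grip block at (323,222) and the plate at (250,215). The arm was still settling, so I shoot again for an accurate fit.

```bash
cat >> h.py <<'E'
def comps(P,zlo,zhi,xr,yr,mn=60):
    m=((P[...,2]>zlo)&(P[...,2]<zhi)&(P[...,0]>xr[0])&(P[...,0]<xr[1])&(P[...,1]>yr[0])&(P[...,1]<yr[1])).astype(np.uint8)
    n,l,s,_=cv2.connectedComponentsWithStats(m)
    for i in range(1,n):
        if s[i,4]<mn: continue
        q=P[l==i]; r=cv2.minAreaRect(q[:,:2].astype(np.float32))
        print(s[i],np.round(np.median(q[:,2]),1),[np.round(a,1) for a in r])
E
python3 - <<'E'
from h import *
arm.get_image('wrist')
for k in range(2):
    s=arm.read_state();ci=arm.camera_info('wrist')
    p,d=shot('wrist','w2'); print(s['clock'],s['position'],s['ee_rot'],np.abs(s['joint_vel']).max())
    P=cloud('wrist',d,ci)
    for n,z in [('handle',85),('plate',95),('ridge_left',57),('ridge_right',57)]:
        for r in arm.place_of(n,'wrist')[:1]: print(n,round(r['confidence'],2),r['uv'],atz('wrist',r['uv'],z,ci).round(1))
    comps(P,90,103,(400,650),(180,330)); comps(P,103,120,(400,650),(60,330));comps(P,39,50,(350,700),(60,480))
E
```

```text
3.525 [514.04816032 277.41882176 231.23024334] [-1.65902704e-01  9.86142071e-01 -1.67969324e-04 -2.83037368e-04] 0.01757933722824261
handle 0.65 [325.0, 225.1] [513.8 277.4  85. ]
ridge_left 0.64 [327.0, 136.4] [456.8 259.1  57. ]
ridge_right 0.57 [322.7, 288.7] [570.1 295.   57. ]
[ 246  150   14  145 1146] 94.5 [array([528.4, 229.9]), array([101.3,   5.7]), np.float64(18.6)]
[185 172  16 126 724] 96.6 [array([548. , 193.8]), array([87.1,  1.7]), np.float64(18.4)]
[ 313  196   28   63 1670] 100.7 [array([512.5, 277.9]), array([41.2, 18. ]), np.float64(19.0)]
[ 134  154   62  149 7122] 110.1 [array([547.2, 177.7]), array([99.7, 31.9]), np.float64(19.1)]
[  48  156   63  146 6219] 110.1 [array([566.8, 120.8]), array([99.8, 29.6]), np.float64(19.0)]
[  87  131  212   21 1851] 45.1 [array([493.5, 160.9]), array([ 13.3, 166.2]), np.float64(19.2)]
[ 316  132  197  167 4443] 44.8 [array([494.6, 343.4]), array([133.6, 152.2]), np.float64(19.2)]
[261 146   5  32  70] 43.8 [array([491.1, 219.8]), array([24.4,  2.2]), np.float64(22.9)]
[205 149  13 123 449] 44.7 [array([542. , 191.9]), array([
[... 872 characters left out ...]
 120.7]), array([99.9, 29.3]), np.float64(19.0)]
[ 135  154   62  148 7085] 110.1 [array([547. , 177.7]), array([99.4, 31.7]), np.float64(18.9)]
[  88  131  212   21 1826] 45.1 [array([493.7, 161.3]), array([ 13.9, 166.7]), np.float64(18.9)]
[ 317  131  195  156 4475] 44.8 [array([490.9, 342.5]), array([126.8, 151.2]), np.float64(18.9)]
[261 146   5  32  62] 45.0 [array([491. , 219.7]), array([23.7,  1.7]), np.float64(21.3)]
[188 148  30 124 476] 44.5 [array([541.4, 191.1]), array([101.1,  15.8]), np.float64(27.6)]
[205 277  47  10 426] 44.8 [array([596.5, 220.3]), array([ 7.2, 39.1]), np.float64(19.4)]
[263 277  39  10 354] 44.8 [array([581.5, 262.9]), array([ 7.1, 31.8]), np.float64(18.0)]
```

Call:
play_rows(motion=[50, -0.2, 0, -5, 0, 0, 0, 50, -0.2, 0, -10, 0, 0, 0, 50, -0.2, 0, -13.5, 0, 0, 0, 50, -0.2, 0, -15.5, 0, 0, 0, 50, -0.2, 0, -16.5, 0, 0, 0])

```text
clock: 4.65
position: [512.0, 277.7, 65.0]
ee_rot: [-0.166, 0.986, -0.001, -0.001]
contact_force: [0.2, -1.0, 0.2]
gripper_width: 42.6
```

Call:
play_rows(motion=[50, 0, 0, 0, 0, 0, 0, 10, 0, 0, 0, 0, 0, 0, 10, 0, 0, 0, 0, 0, 0, 10, 0, 0, 0, 0, 0, 0, 10, 0, 0, 0, 0, 0, 0])

```text
clock: 5.28
position: [513.0, 278.6, 67.6]
ee_rot: [-0.166, 0.986, 0.0, 0.001]
contact_force: [-0.8, -0.7, 5.0]
gripper_width: 17.0
```

Call:
play_rows(motion=[0, 0, 0, 1, 0, 0, 0, 0, 0, 0, 2, 0, 0, 0, 0, 0, 0, 2, 0, 0, 0, 0, -0.7, 1.9, 2, 0, 0, 0, 0, -1.6, 4.7, 2, 0, 0, 0])

```text
clock: 5.9
position: [496.8, 325.1, 86.3]
ee_rot: [-0.166, 0.986, -0.0, 0.0]
contact_force: [4.1, -0.7, -3.0]
gripper_width: 17.4
```

```bash
python3 - <<'E'
from h import *
s=arm.read_state();print(s['position'],s['contact_force'],s['gripper_width'])
shot('scene','s1')
E
```

```text
[496.78329684 325.10914455  86.29007271] [ 4.0950179  -0.69184753 -3.03780986] 17.406498858807993
```

View pics/s1.png

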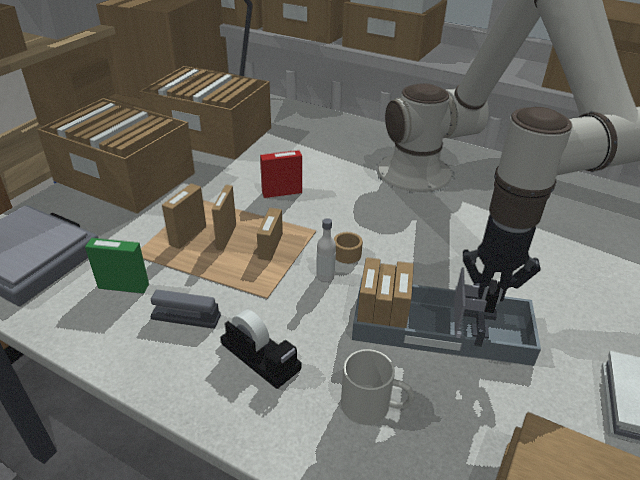

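The scene view shows the follower held at about (475,300), already behind the ridges. I continue back and lower it.

Call:
play_rows(motion=[0, -0.9, 2.7, 0, 0, 0, 0, 0, -1.7, 5, 0, 0, 0, 0, 0, -2.1, 6.1, 0, 0, 0, 0, 0, -2.1, 6.1, -1, 0, 0, 0, 0, -2.1, 6.1, -2, 0, 0, 0])

```text
clock: 6.58
position: [476.4, 385.8, 66.9]
ee_rot: [-0.167, 0.986, -0.001, 0.001]
contact_force: [-2.3, -2.8, 44.3]
gripper_width: 17.3
```

Call:
play_rows(motion=[0, 0, 0, 0, 0, 0, 0, 50, 0, 0, 0, 0, 0, 0, 50, 0, 0, 0, 0, 0, 0, 50, 0, 0, 3, 0, 0, 0, 50, 0, 0, 9, 0, 0, 0])

```text
clock: 7.2
position: [473.4, 384.6, 154.0]
ee_rot: [-0.166, 0.986, -0.003, -0.004]
contact_force: [0.1, 0.0, 0.4]
gripper_width: 42.5
```

```bash
python3 - <<'E'
from h import *
p,d=shot('top','t1'); s=arm.read_state();print(s['clock'],s['position'],s['contact_force'],s['gripper_width'])
P=cloud('top',d)
comps(P,60,130,(350,680),(-420,-90),25)
shot('scene','s2')
cv2.imwrite('pics/t1c.png',cv2.resize(cv2.imread('pics/t1.png')[170:310,140:320],None,fx=4,fy=4))
s2=cv2.imread('pics/s2.png');cv2.imwrite('pics/s2c.png',cv2.resize(s2[220:380,330:570],None,fx=3,fy=3))
E
```

```text
7.25 [478.00385294 388.67939146 165.75371557] [1.70254626 2.02239337 7.01511307] 42.821618485518094
[447 211  18  41 628] 112.2 [array([ 541.3, -339. ]), array([100.6,  30.2]), np.float64(0.8)]
[414 227  24  40 442] 111.7 [array([ 501.3, -260.6]), array([99.8, 20.6]), np.float64(19.8)]
[373 237  23  39 462] 73.7 [array([ 479. , -155.7]), array([100.1,  31.2]), np.float64(17.5)]
```

View pics/t1c.png

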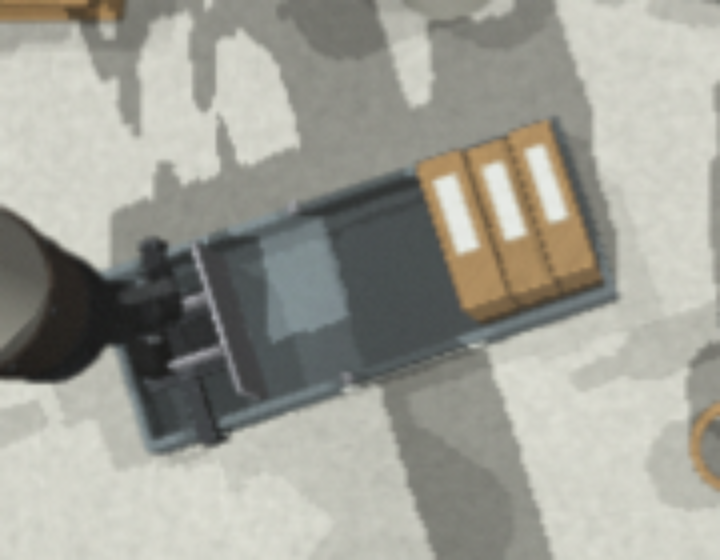

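View pics/s2c.png

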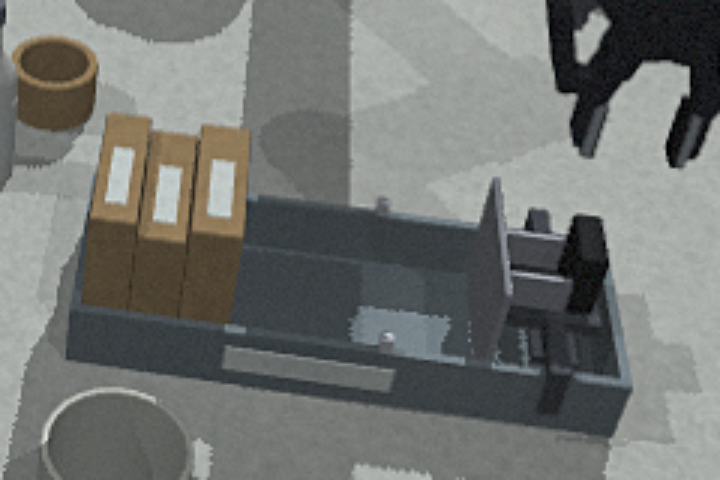

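The follower is fully back and down, with its crossbar at top-crop (180,340) near the rear wall, and nothing else has moved. I go to the mailer.

Call:
play_rows(motion=[50, 0.5, -5.6, 2.5, 0, 0, -3.7, 50, 1, -11.2, 5, 0, 0, -7.4, 75, 1.6, -16.8, 7.5, 0, 0, -11.1, 75, 2.1, -22.6, 9.4, 0, 0, -14.8, 75, 2.6, -28.6, 9.4, 0, 0, -18.3])

```text
clock: 7.92
position: [501.6, 99.0, 252.1]
ee_rot: [-0.007, 1.0, 0.001, 0.002]
contact_force: [0.2, -0.3, -0.1]
gripper_width: 63.9
```

Call:
play_rows(motion=[75, 0.5, -6, 0, 0, 0, 0, 75, 1, -12, 0, 0, 0, 0, 75, 1.6, -18, 0, 0, 0, 0, 75, 2.1, -24, 0, 0, 0, 0, 75, 2.6, -30, 0, 0, 0, 0])

```text
clock: 8.55
position: [527.0, -201.3, 250.2]
ee_rot: [-0.007, 1.0, 0.0, -0.0]
contact_force: [0.8, -0.6, -0.6]
gripper_width: 63.8
```

Call:
play_rows(motion=[75, 0.5, -5.5, 0, 0, 0, 0, 75, 1, -11, 0, 0, 0, 0, 75, 1.4, -13.9, 0, 0, 0, 0, 75, 1.4, -13.9, 0, 0, 0, 0, 75, 1.4, -13.9, 0, 0, 0, 0])

```text
clock: 9.18
position: [541.2, -338.0, 249.9]
ee_rot: [-0.007, 1.0, 0.0, -0.0]
contact_force: [0.5, 0.0, -0.9]
gripper_width: 63.7
```

```bash
python3 - <<'E'
from h import *
arm.get_image('wrist')
s=arm.read_state();ci=arm.camera_info('wrist')
p,d=shot('wrist','w3'); print(s['clock'],s['position'],s['ee_rot'],np.abs(s['joint_vel']).max(),s['gripper_width'])
P=cloud('wrist',d,ci)
comps(P,104,125,(400,700),(-440,-200))
for r in arm.place_of('mailer','wrist')[:2]: print(r['confidence'],r['uv'],atz('wrist',r['uv'],4,ci))
E
```

```text
9.225 [ 541.30364908 -337.73546837  250.23164449] [-7.69772138e-03  9.99970304e-01  3.09697934e-04 -2.00033073e-04] 0.009033995082376465 64.08883364485679
[ 405   91   65  150 4387] 113.9 [array([ 499.5, -262.6]), array([99.9, 18.8]), np.float64(20.1)]
[ 297  150   46  145 6342] 114.1 [array([ 539.5, -341.5]), array([100. ,  30.1]), np.float64(1.1)]
0.83 [311.8, 383.0] [ 737.49533948 -348.58359353    4.        ]
0.82 [321.3, 199.3] [ 540.57098602 -341.22074315    4.        ]
```

View pics/w3.png

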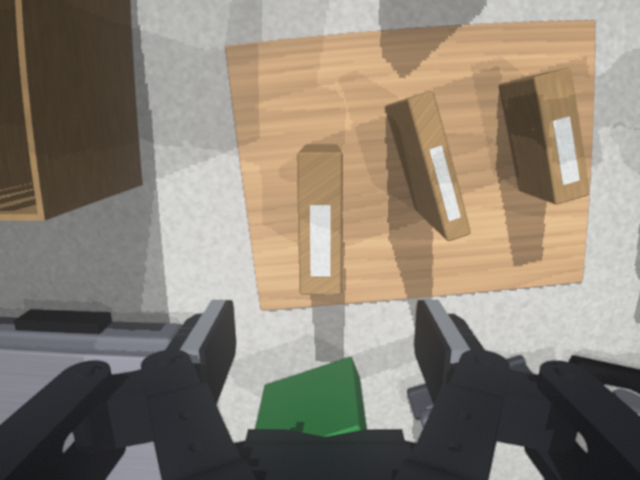

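Target confirmed at (320,222): top at 114 mm, 100×30. The thin one is at (440,165), the low one at (560,140), and the green look-alike is below. I descend.

Call:
play_rows(motion=[75, -0.2, -0.3, -5, 0, 0, 0, 75, -0.2, -0.3, -10, 0, 0, 0, 75, -0.2, -0.3, -14, 0, 0, 0, 75, -0.2, -0.3, -17, 0, 0, 0, 75, -0.2, -0.3, -18.5, 0, 0, 0])

```text
clock: 9.95
position: [538.9, -340.7, 63.9]
ee_rot: [-0.008, 1.0, 0.0, -0.001]
contact_force: [0.3, 0.6, 0.3]
gripper_width: 63.9
```

Call:
play_rows(motion=[75, 0, 0, 0, 0, 0, 0, 50, 0, 0, 0, 0, 0, 0, 20, 0, 0, 0, 0, 0, 0, 20, 0, 0, 0, 0, 0, 0, 20, 0, 0, 0, 0, 0, 0])

```text
clock: 10.58
position: [540.3, -342.2, 67.0]
ee_rot: [-0.007, 1.0, -0.001, 0.001]
contact_force: [-1.0, 2.5, 5.6]
gripper_width: 29.4
```

Call:
play_rows(motion=[0, 0, 0, 2, 0, 0, 0, 0, 0, 0, 6, 0, 0, 0, 0, 0, 0, 11, 0, 0, 0, 0, 0, 0, 16, 0, 0, 0, 0, 0, 0, 19.5, 0, 0, 0])

```text
clock: 11.2
position: [539.3, -341.8, 262.2]
ee_rot: [-0.007, 1.0, -0.0, 0.001]
contact_force: [-0.6, -0.2, -2.9]
gripper_width: 29.3
```

```bash
python3 - <<'E'
from h import *
arm.get_image('wrist')
s=arm.read_state();ci=arm.camera_info('wrist')
p,d=shot('wrist','w4'); print(s['clock'],s['position'],s['ee_rot'],s['contact_force'],s['gripper_width'])
P=cloud('wrist',d,ci); comps(P,290,320,(400,700),(-440,-200))
shot('scene','s4')
# tray fit
y=np.array([-np.sin(np.radians(19)),np.cos(np.radians(19))]); h=np.array([512.5,278.]); print('tgt', h+y*(-24-20))
E
```

```text
11.25 [ 540.93128764 -343.21817311  267.46463573] [-0.00737188  0.99996039 -0.00256479  0.00427652] [ 0.92838328 -1.61533093  2.12195095] 29.586366165980337
[  135   192   382   244 34372] 314.4 [array([ 526.5, -345.1]), array([69.9, 71.1]), np.float64(42.9)]
tgt [526.8249988  236.39718267]
```

View pics/s4.png

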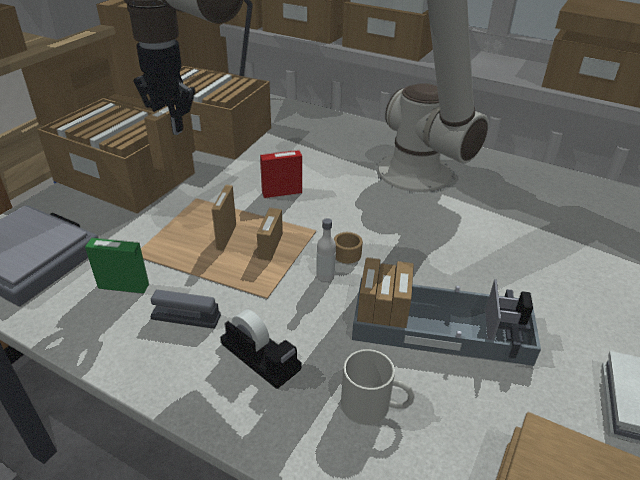

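View pics/w4.png

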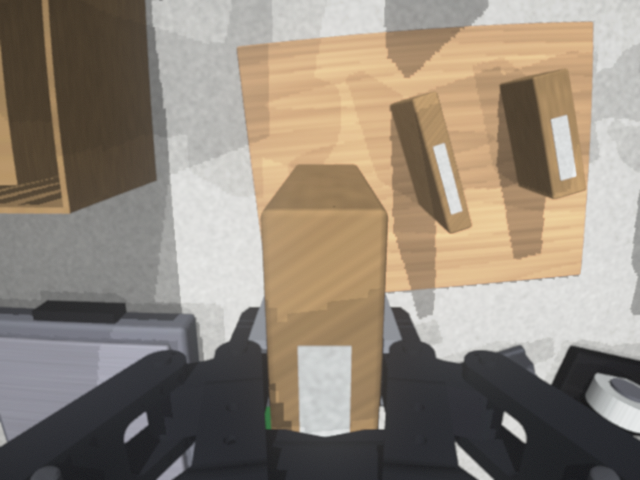

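The scene view shows the mailer held upright at about (172,140). The bystanders are undisturbed. I carry it over the tray.

Call:
play_rows(motion=[0, -0.1, 4, 0, 0, 0, 0, 0, -0.2, 9, 0, 0, 0, 0, 0, -0.4, 14.5, 0, 0, 0, 4, 0, -0.5, 20, 0, 0, 0, 8, 0, -0.6, 26, 0, 0, 0, 12])

```text
clock: 11.98
position: [531.8, -80.3, 257.6]
ee_rot: [-0.112, 0.994, 0.0, -0.002]
contact_force: [0.9, 0.0, -1.5]
gripper_width: 29.1
```

Call:
play_rows(motion=[0, -0.1, 6, 0, 0, 0, 3, 0, -0.3, 12, 0, 0, 0, 6.1, 0, -0.4, 18, 0, 0, 0, 6.1, 0, -0.5, 24, 0, 0, 0, 6.1, 0, -0.6, 28.5, 0, 0, 0, 6.1])

```text
clock: 12.6
position: [525.8, 205.0, 257.5]
ee_rot: [-0.165, 0.986, -0.001, -0.002]
contact_force: [-0.2, -1.3, -1.9]
gripper_width: 29.5
```

Call:
play_rows(motion=[0, -0.1, 3.3, 0, 0, 0, 0, 0, -0.1, 3.3, -3, 0, 0, 0, 0, -0.1, 3.3, -6, 0, 0, 0, 0, -0.1, 3.3, -7, 0, 0, 0, 0, -0.1, 3.3, -7, 0, 0, 0])

```text
clock: 13.22
position: [525.9, 235.5, 188.9]
ee_rot: [-0.164, 0.986, -0.001, -0.001]
contact_force: [0.7, -0.5, -1.6]
gripper_width: 29.6
```

```bash
python3 - <<'E'
from h import *
arm.get_image('wrist')
s=arm.read_state();ci=arm.camera_info('wrist')
p,d=shot('wrist','w5'); print(s['clock'],s['position'],s['ee_rot'],s['contact_force'],s['gripper_width'])
shot('scene','s5')
s2=cv2.imread('pics/s5.png');cv2.imwrite('pics/s5c.png',cv2.resize(s2[180:380,330:570],None,fx=3,fy=3))
E
```

```text
13.275 [526.61758012 235.95389941 190.23411977] [-1.64329260e-01  9.86405495e-01 -2.82673758e-04 -1.20763397e-04] [ 0.49414342 -0.68733688 -1.54841356] 29.47999211437206
```

View pics/s5c.png

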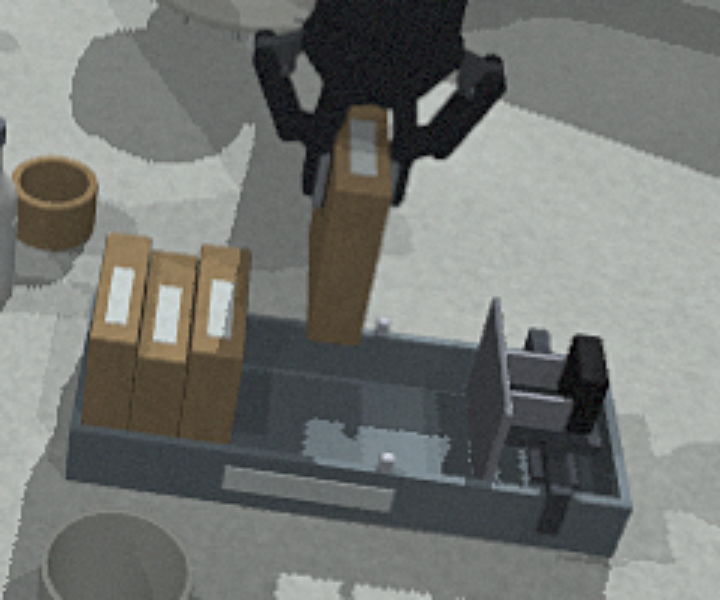

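View pics/w5.png

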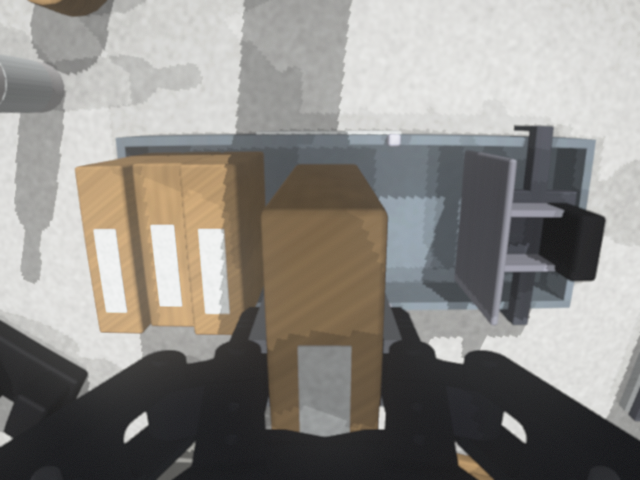

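The mailer hangs between the packets and the plate, roughly centred across the tray. I lower it.

Call:
play_rows(motion=[0, 0, 0, -4, 0, 0, 0, 0, 0, 0, -8, 0, 0, 0, 0, 0, 0, -10.5, 0, 0, 0, 0, 0, 0, -11.5, 0, 0, 0, 0, 0, 0, -11.7, 0, 0, 0])

```text
clock: 14.0
position: [527.0, 236.4, 74.0]
ee_rot: [-0.164, 0.986, 0.0, 0.001]
contact_force: [0.9, -0.4, -2.0]
gripper_width: 29.1
```

Call:
play_rows(motion=[0, 0, 0, 0, 0, 0, 0, 0, 0, 0, -0.2, 0, 0, 0, 0, 0, 0, -0.4, 0, 0, 0, 0, 0, 0, -0.5, 0, 0, 0, 0, 0, 0, -0.5, 0, 0, 0])

```text
clock: 14.62
position: [526.4, 236.1, 68.3]
ee_rot: [-0.164, 0.986, -0.0, 0.0]
contact_force: [0.7, 0.5, -2.1]
gripper_width: 29.5
```

Call:
play_rows(motion=[0, 0, 0, -0.1, 0, 0, 0, 0, 0, 0, -0.1, 0, 0, 0, 0, 0, 0, -0.2, 0, 0, 0, 0, 0, 0, -0.2, 0, 0, 0, 0, 0, 0, -0.2, 0, 0, 0])

```text
clock: 15.25
position: [526.4, 236.1, 68.0]
ee_rot: [-0.165, 0.986, -0.0, 0.0]
contact_force: [-5.6, -0.7, 9.5]
gripper_width: 29.3
```

Floor contact is gentle at about 10 N. I release it.

Call:
play_rows(motion=[0, 0, 0, 0.1, 0, 0, 0, 48, 0, 0, 0.1, 0, 0, 0, 48, 0, 0, 0.1, 0, 0, 0, 48, 0, 0, 2, 0, 0, 0, 48, 0, 0, 6, 0, 0, 0])

```text
clock: 15.88
position: [525.5, 235.4, 124.8]
ee_rot: [-0.164, 0.986, -0.001, -0.002]
contact_force: [1.3, 1.0, 0.1]
gripper_width: 40.8
```

```bash
python3 - <<'E'
from h import *
s=arm.read_state();print(s['clock'],s['position'],s['contact_force'],s['gripper_width'])
shot('scene','s6')
s2=cv2.imread('pics/s6.png');cv2.imwrite('pics/s6c.png',cv2.resize(s2[180:380,330:570],None,fx=3,fy=3))
E
```

```text
15.875 [525.48026107 235.37200785 124.7887729 ] [1.28955305 0.98520388 0.10110665] 40.8026603763739
```

View pics/s6c.png

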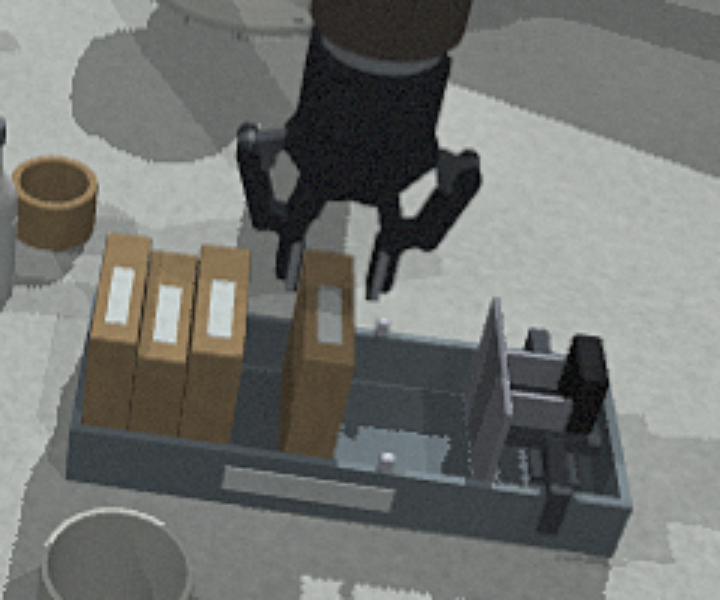

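The mailer stands upright in the gap, at crop (320,350). I return to the follower handle.

Call:
play_rows(motion=[48, 0, 0, 4, 0, 0, 0, 50, -1.7, 5, 5, 0, 0, 0, 50, -3.4, 10, 5, 0, 0, 0, 50, -5.1, 15, 4, 0, 0, 0, 50, -5.1, 15, 4, 0, 0, 0])

```text
clock: 16.55
position: [474.0, 389.0, 164.9]
ee_rot: [-0.166, 0.986, -0.0, -0.0]
contact_force: [0.1, -0.8, 0.2]
gripper_width: 42.6
```

```bash
python3 - <<'E'
from h import *
arm.get_image('wrist')
s=arm.read_state();ci=arm.camera_info('wrist')
p,d=shot('wrist','w7'); print(s['clock'],s['position'],s['ee_rot'],s['gripper_width'])
P=cloud('wrist',d,ci)
comps(P,88,104,(350,650),(280,480)); comps(P,104,125,(400,650),(60,330))
E
```

```text
16.6 [474.61257255 387.43120606 165.24418803] [-1.65636982e-01  9.86186595e-01 -4.25550059e-04 -4.56179765e-04] 42.85343386437735
[ 215  161   20  150 1727] 94.4 [array([482.2, 333.8]), array([81.2,  5.9]), np.float64(18.9)]
[ 302  219   35   82 2760] 100.7 [array([476.2, 384.7]), array([41.8, 18.1]), np.float64(18.9)]
[   0  167   69  188 9546] 114.9 [array([525.4, 237.2]), array([100.2,  31.4]), np.float64(19.1)]
```

View pics/w7.png

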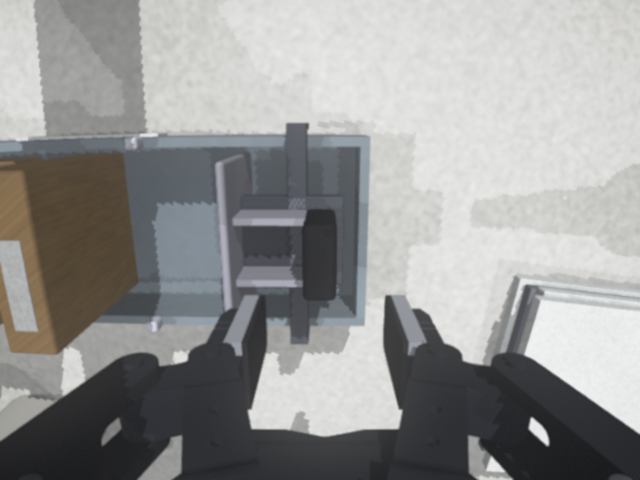

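The block is at (320,255) px, world (476,385). The mailer's top sits at z 115, so it is upright.

Call:
play_rows(motion=[50, 0, -0.1, -4, 0, 0, 0, 50, 0, -0.1, -7, 0, 0, 0, 50, 0, -0.1, -9, 0, 0, 0, 50, 0, -0.1, -9.9, 0, 0, 0, 50, 0, -0.1, -9.9, 0, 0, 0])

```text
clock: 17.27
position: [475.9, 384.4, 67.3]
ee_rot: [-0.164, 0.986, -0.0, -0.0]
contact_force: [-0.4, 0.3, 0.4]
gripper_width: 42.7
```

Call:
play_rows(motion=[10, 0, 0, 0, 0, 0, 0, 10, 0, 0, 0, 0, 0, 0, 0, 0, 0, 0, 0, 0, 0, 0, 0, 0, 1, 0, 0, 0, 0, 0, 0, 2, 0, 0, 0])

```text
clock: 17.9
position: [475.8, 385.3, 87.6]
ee_rot: [-0.164, 0.986, 0.0, 0.0]
contact_force: [4.4, 0.1, -3.3]
gripper_width: 17.2
```

Call:
play_rows(motion=[0, 0.6, -1.9, 0, 0, 0, 0, 0, 1.3, -3.8, 0, 0, 0, 0, 0, 1.9, -5.6, 0, 0, 0, 0, 0, 2.4, -7, 0, 0, 0, 0, 0, 2.6, -7.6, 0, 0, 0, 0])

```text
clock: 18.52
position: [502.2, 308.1, 87.4]
ee_rot: [-0.164, 0.987, 0.0, 0.0]
contact_force: [2.9, 2.4, -3.4]
gripper_width: 17.2
```

```bash
python3 - <<'E'
from h import *
s=arm.read_state();print(s['clock'],s['position'],s['contact_force'],s['gripper_width'])
shot('scene','s8')
s2=cv2.imread('pics/s8.png');cv2.imwrite('pics/s8c.png',cv2.resize(s2[180:380,330:570],None,fx=3,fy=3))
E
```

```text
18.525 [502.19581928 308.11905182  87.43334582] [ 2.86421275  2.44221854 -3.38123672] 17.171004152964016
```

View pics/s8c.png

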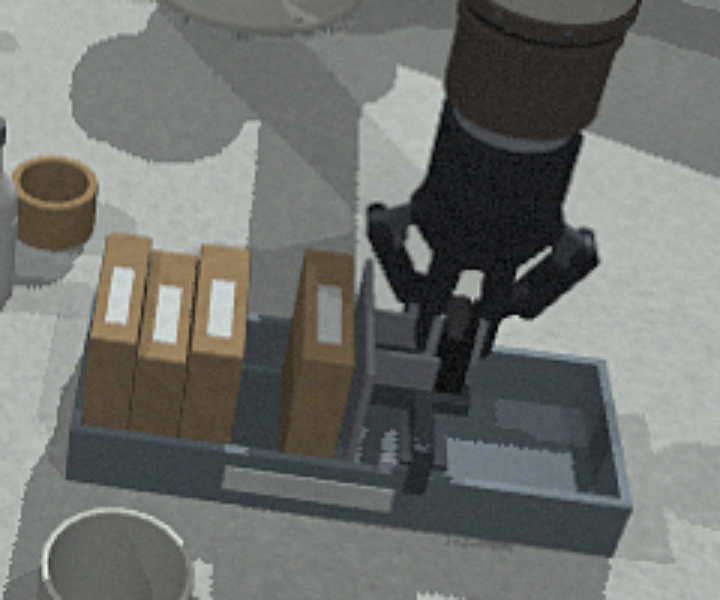

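The plate is just behind the mailer, at crop (360,370), and the crossbar is raised. I push on slowly.

Call:
play_rows(motion=[0, 0.2, -0.6, 0, 0, 0, 0, 0, 0.4, -1.2, 0, 0, 0, 0, 0, 0.6, -1.8, 0, 0, 0, 0, 0, 0.8, -2.4, 0, 0, 0, 0, 0, 1, -3, 0, 0, 0, 0])

```text
clock: 19.2
position: [511.7, 279.9, 87.5]
ee_rot: [-0.165, 0.986, 0.001, 0.001]
contact_force: [3.7, 4.8, -3.6]
gripper_width: 17.1
```

```bash
python3 - <<'E'
from h import *
arm.get_image('scene')
s=arm.read_state();print(s['clock'],s['position'],s['contact_force'],s['gripper_width'])
shot('scene','s9')
s2=cv2.imread('pics/s9.png');cv2.imwrite('pics/s9c.png',cv2.resize(s2[240:370,340:500],None,fx=5,fy=4.5,interpolation=cv2.INTER_CUBIC))
E
```

```text
19.25 [511.93074681 279.12393055  87.52125308] [ 5.25938094  2.74064433 -3.75219399] 17.40972553995781
```

View pics/s9c.png

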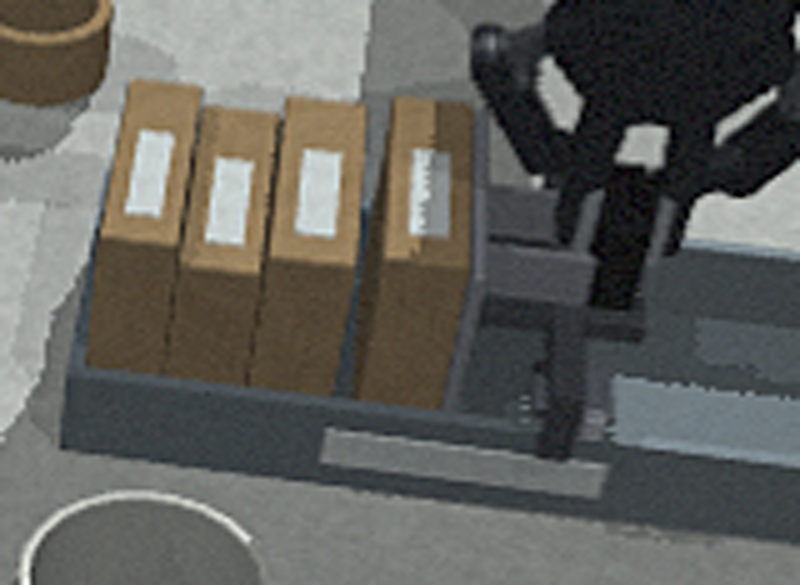

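The crossbar is in front of the ridge, whose tip shows at crop (592,425), and the mailer is upright. I lower the follower.

Call:
play_rows(motion=[0, 0, 0, -0.5, 0, 0, 0, 0, 0, 0, -1, 0, 0, 0, 0, 0, 0, -1.4, 0, 0, 0, 0, 0, 0, -1.8, 0, 0, 0, 0, 0, 0, -1.9, 0, 0, 0])

```text
clock: 19.92
position: [512.0, 279.4, 68.7]
ee_rot: [-0.165, 0.986, -0.0, 0.001]
contact_force: [3.3, 1.8, 2.0]
gripper_width: 17.3
```

Call:
play_rows(motion=[0, 0, 0, 0, 0, 0, 0, 50, 0, 0, 0, 0, 0, 0, 50, 0, 0, 0, 0, 0, 0, 50, 0, 0, 2.5, 0, 0, 0, 50, 0, 0, 7.5, 0, 0, 0])

```text
clock: 20.55
position: [508.9, 277.2, 141.3]
ee_rot: [-0.164, 0.986, -0.002, -0.004]
contact_force: [0.2, 0.4, -0.8]
gripper_width: 42.5
```

Call:
play_rows(motion=[50, -0.5, 1, 5, 0, 0, 0, 50, -1, 2, 8, 0, 0, 0, 50, -1, 2, 8, 0, 0, 0, 50, -1, 2, 8, 0, 0, 0, 50, -1, 2, 8, 0, 0, 0])

```text
clock: 21.18
position: [500.6, 298.2, 221.6]
ee_rot: [-0.164, 0.986, -0.001, -0.002]
contact_force: [-0.5, -0.4, -0.3]
gripper_width: 42.8
```

```bash
python3 - <<'E'
from h import *
arm.get_image('wrist')
s=arm.read_state();ci=arm.camera_info('wrist')
p,d=shot('wrist','w9'); print(s['clock'],s['position'],s['ee_rot'],s['contact_force'],s['gripper_width'])
P=cloud('wrist',d,ci)
comps(P,88,104,(350,650),(150,480)); comps(P,104,125,(400,650),(60,330)); 
shot('scene','s10')
s2=cv2.imread('pics/s10.png');cv2.imwrite('pics/s10c.png',cv2.resize(s2[240:370,340:500],None,fx=5,fy=4.5,interpolation=cv2.INTER_CUBIC))
E
```

```text
21.225 [500.85878052 298.32792922 221.77996289] [-1.64141397e-01  9.86435321e-01 -9.46069859e-04 -1.43640778e-03] [ 0.0841107  -0.32802949 -0.42099616] 42.68740668539897
[ 163  161   65  150 2205] 94.8 [array([525.7, 229.4]), array([107.8,  30.6]), np.float64(34.1)]
[ 104  165   61  148 1283] 97.7 [array([539.4, 189.7]), array([103. ,  26.1]), np.float64(34.0)]
[  78  207   33  104 1815] 100.3 [array([570.5, 151.5]), array([74.5, 24.4]), np.float64(17.8)]
[ 277  207   30   65 1795] 100.7 [array([512.1, 279.1]), array([41.4, 18.1]), np.float64(19.0)]
[ 151  163   63  156 7841] 115.0 [array([532.7, 214.6]), array([99.6, 30.7]), np.float64(18.9)]
[  91  167   67  151 7275] 110.1 [array([547.6, 177.8]), array([100.5,  32.2]), np.float64(18.5)]
[   6  169   67  147 6165] 110.1 [array([566.8, 120.9]), array([100.,  30.]), np.float64(19.0)]
```

View pics/s10c.png

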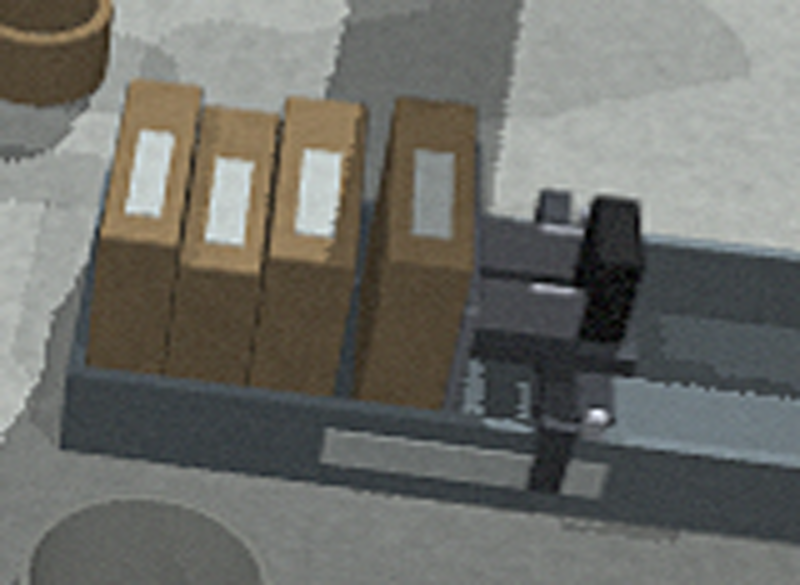

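View pics/w9.png

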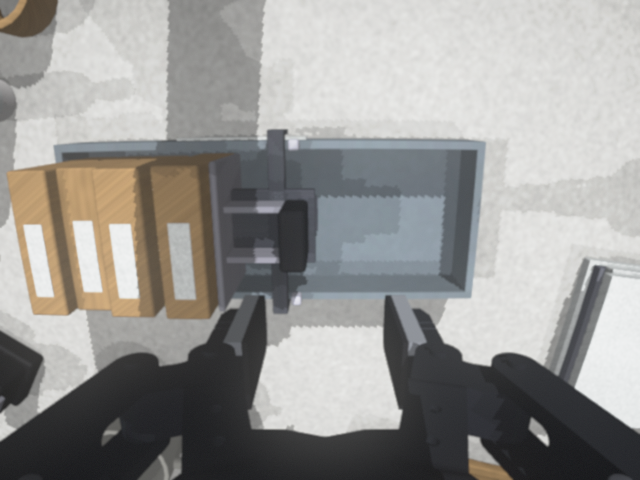

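The follower is down: the block's top is at z 100.7, the same as at the start. The crossbar is in front of both ridges and the mailer is upright in the gap. I check the bystanders and hand in.

```bash
python3 - <<'E'
from h import *
p,d=shot('top','t9'); P=cloud('top',d); comps(P,60,130,(350,680),(-420,-90),25)
a=cv2.imread('pics/scene0.png');b=cv2.imread('pics/s10.png')
cv2.imwrite('pics/cmp.png',np.vstack([a[60:420,:400],b[60:420,:400]])[:, :].copy()[::1][:720]) if 0 else cv2.imwrite('pics/cmp.png',np.hstack([a[60:420,:400],b[60:420,:400]]))
arm.job_done()
E
```

```text
[415 227  23  40 445] 111.8 [array([ 501.3, -260.8]), array([99.8, 21.2]), np.float64(19.6)]
[373 237  23  39 459] 73.5 [array([ 478.9, -155.7]), array([99.7, 31.2]), np.float64(18.3)]
the job is handed in; nothing more can be done
```

View pics/cmp.png

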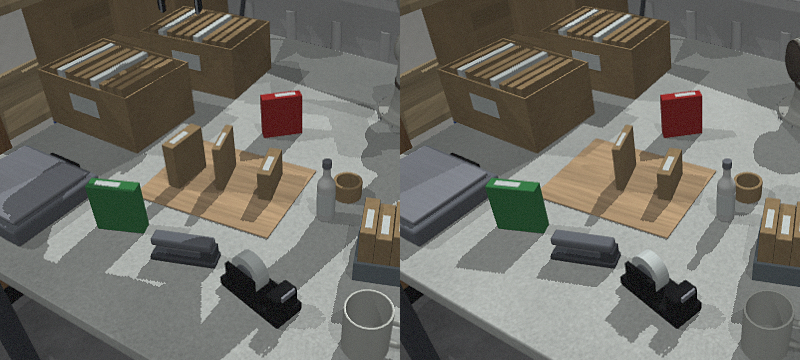

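The tall, thick mailer is filed and the follower is latched in front of the ridges. I handed the job in at about 21 s of the 70 s allowed.

I lifted the follower over the ridges, slid it fully back, stood the mailer in the gap with about 10 N of floor contact, then pushed the follower forward and let it drop in front of the ridges.

- **Follower:** the grip block's top is back at its starting height of 100.7 mm, and the block is about 1 mm behind its starting position, within the 6 mm of play. The scene and wrist pictures show the crossbar in front of both ridges.
- **Mailer:** it stands upright in the gap with its top at z 115 mm and its yaw matching the tray.
- **Everything else:** the two mailers left on the board measured within 1 mm of where they started. The other bystanders look unmoved when the first and last scene pictures are compared.
- **One reading to note:** the wrist force briefly reached 44 N on the held handle when I set the follower down at the back. That is below the 120 N wrist limit. It came through the fingers on the handle rather than the gripper's body, as far as I can tell.

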